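# Store a brass spacer in a flip-cap vial

### The job

Put the brass spacer away in the vial with the orange cap: flick its cap wide open, put the spacer in, and press the cap shut again until it is fully closed. Leave the blue cap shut, the white cap standing open, and the jar, the can and the magnet disc where they are.

Things in the scene. Friction and masses are not known exactly. Their poses are not given: they have to be found in the camera images.
- rack: grey metal vial rack bolted to the table, foot 64 x 196 x 10 mm, hole plate 46 x 190 mm whose top is 36 mm above the table; origin: centre of its underside; x points away from the robot side (towards the cap hinges), y along the row. Three clear vials stand in a row along y at 60 mm pitch, their rims 62 mm above the table; the order of the colours varies.
- brass_spacer: loose brass-coloured cylinder, 19 mm diameter, 25 mm high, 40 g, standing upright on the table; origin: centre of its underside, z up along its axis
- cap_orange (a joint): angle of the orange flip cap: 0 = shut, 1.9 rad = swung fully back. It hinges on the far (rack +x) side of its vial about the rack's y axis; the hinge is stiff (about 0.4 N at the tab): the cap stays at whatever angle it is left and must be pushed all the way down to be shut.
- orange_mouth (a point): centre of the rim of the orange-capped vial, 62 mm above the table, axes as the rack's; the vial stands fixed in the rack: clear tube 34 mm outside, 29 mm bore, inside floor 36 mm below the rim
- orange_hinge (a point): hinge line of the orange cap: at rim height, 19.5 mm behind (rack +x) the mouth centre; axes as the rack's
- orange_tab (a point): centre of the orange cap's thumb tab, fixed to the cap: 44.5 mm from the hinge line, on the side towards the robot (rack -x) when shut. The tab is 14 mm wide (along y), 5 mm thick and stands out 16 mm beyond the cap's disc (36 mm diameter, 5 mm thick, its underside on the rim). x from tab to hinge, y along the hinge, z out of the cap's top face
- cap_blue (a joint): angle of the blue cap on its neighbour vial, same build; starts shut (0)
- cap_white (a joint): angle of the white cap on its neighbour vial, same build; starts standing open (1.75 to 1.88 rad)
- blue_mouth (a point): centre of the rim of the blue-capped vial, like orange_mouth
- white_mouth (a point): centre of the rim of the white-capped vial, like orange_mouth
- jar_2: bystander: screw jar with a black lid, 49 mm diameter, 58 mm high; origin at its underside
- objective_can: bystander: black can with a clear cap, 38 mm diameter, 52 mm high; origin at its underside
- magnet_puck: bystander: silvery disc, 24 mm diameter, 10 mm high; origin at its underside

How it is judged:
By the outcome, as a careful person would: the job done as asked, in the order asked, and still so for the second after the job is handed in, with the robot touching nothing.
It also fails if it takes over 67 s, if anything falls off the work surface, if the arm or the gripper's body presses on something with over 40 N, if the wrist force passes 120 N, or if a joint passes its speed limit or range.

### The arm

A 7-joint arm with a two-finger parallel gripper is mounted at the origin on a cart in front of the work surface, level with it; the furniture and walls round the work are solid. World frame = base frame: x ahead of the robot, y to its left, z up, the work surface at z = 0. Lengths are in m, angles in degrees, forces in N, time in s.
With the tool pointing down it reaches from about 0.35 to 0.9 m from the base axis. Payload 19.9 kg.
Tool frame: the origin (TCP) lies on the centre line of the jaws, within the pads' length; the fingertips stand 8 mm ahead of it and the grasp point (between the pads) lies 11 mm behind it (arm.nose_length is the distance from the TCP to the fingertips, in m); z points along the fingers, y is the line along which they close (so a half turn about z gives the same grasp; the last joint's range is limited). The gripper opens to 85 mm and grips with 20 to 120 N. Pads are 22 mm wide; open, the fingers measure 114 mm over their backs; the gripper's body (76 mm by 85 mm) begins 54 mm behind the grasp point. The pads swing forward as they close: fully open they stand 13 mm farther back than shut.
Start: joints at [-67.523, 23.915, -0.59, 92.452, 0.269, 63.638, -3.037], TCP at [0.263, 0.567, 0.239] pointing down, gripper open.
Joint ranges: [-161.28, 161.28], [-22.2, 115.67], [-73.04, 71.86], [3.21, 147.25], [-68.34, 248.33], [10.77, 114.83], [-161.83, 161.83]. Speed limits (degrees/s): [108.29, 108.29, 136.94, 136.94, 172.46, 172.46, 172.46].

### API

Orientations are given as [roll, pitch, yaw] about the fixed x, y, z axes, in that order (R = Rz(yaw) Ry(pitch) Rx(roll)).
In Python, from bench import monitor, vision, arm, nets gives the robot as it stands.
- The arm moves only by the tool step_arm, never from a script. Its arguments are lists of equal length, an entry for each row: "translation": the shift along the tool's x, y, z in m, a list of three; "twist": the turn about the tool's z in degrees; "gripper": the opening, from 0 (shut) to 1 (fully open). A call has 1 to 10 rows; each row is the pose to reach, as a shift and turn from the pose commanded when the call began, along the tool's axes at that moment; what a row does not reach only later rows make up. A row lasts 1/10 s, in which the tool goes at most 50 mm and 8.59 degrees, less where a joint would pass 70% of its speed; a pose out of reach is approached as far as the arm can. A call with a gripper value outside its range is refused whole. The fingers move at their own pace and stop on an object; "grip_force" is the grip in N (left out, the last holds). Time passes only in rows, so rows that repeat a pose let the fingers close. It gives the time, the measured TCP pose, the force, the opening and the grip force at its end, in the units of the state.
- monitor.read_state(): the state, without advancing time (a new reading comes with each control period).
- vision.snapshot(name): name is "side" or "top"; returns a dict with "pixels" (384x512x3 uint8, red, green, blue), "fovy" (degrees; the focal length in pixels is half the picture's height over the tangent of half this angle, whatever the lens; pixels are square), "cx", "cy" (the principal point, pixels), "eye" and "orientation" of the camera in the world. Camera axes: x right, y up, looking along -z (the intrinsics and any distortion apply to the point x, -y, -z); pixel columns grow to the right and rows downward; lengths in m; the calibration is good to about 2 mm. A picture is of the moment at which its call begins. There is no depth.
- arm.job_done(): hands the job in; it is judged then, once.
Trained networks look in a picture, given as the dict that the camera call returned (one of the last four; its "shot" number tells which), for a name from the list of things; names that differ only in an ending like _2 or _b are one class to them, and where a whole thing is asked for, a point or a joint stands for the part that bears it (a point fixed in the world has none). Each returns a list of dicts, best first, with "confidence" (0 to 1); they miss things now and then, are a little off and sometimes report something else, mostly with a low value. They report only what shows in the picture. A call takes as long as a camera call.
- nets.find_in(picture, query): "rect" ([left, top, right, bottom] in pixels, round what is visible of it).
The state is a dict: "t": time; "qpos": joint angles; "dq": joint speeds; "joint_efforts": joint torques, N m; "position": TCP position; "tcp_rot": TCP orientation; "ft_force": force on the tool from outside, world axes, zero at the start; "moment": the same for the moment, N m; "opening": finger opening in m; "grip_force": force on a finger pad.
Only numpy, scipy, OpenCV 4.12 (cv2) and the standard library are available. Lean on these libraries where they do the work, as an engineer would, in place of code of your own. Each camera call takes 0.05 s, during which the arm holds its last target. There are 200 camera calls.

## Working session

There is one attempt and no reset: what is moved stays moved. The work goes in short steps, Python scripts to look and compute and a tool call to move; the robot and the scene stay as the last step left them, time stands still between calls to the robot, and variables do not carry over. Pictures are saved under pics/ and viewed, at most 10 in all, crops included, and the job is handed in when it is done.

Besides the shell and the picture viewer there is one more tool, called after ">>>" by a JSON object that holds its "fn" and its "kwargs", one argument or row to a line. step_arm: Moves the arm, as the interface text tells. Its arguments: {"type":"object","properties":{"translation":{"type":"array","items":{"type":"array","items":{"type":"number"}}},"twist":{"type":"array","items":{"type":"number"}},"gripper":{"type":"array","items":{"type":"number"}},"grip_force":{"type":"number"}},"required":["translation","twist","gripper"]}

```bash
mkdir -p pics; ls; cat > h.py <<'E'
import numpy as np, cv2
from bench import monitor, vision, arm, nets
def save(p,n): cv2.imwrite('pics/'+n, p['pixels'][:,:,::-1])
E
python3 - <<'E'
from h import *
print(monitor.read_state())
for n in ('side','top'):
    p=vision.snapshot(n); save(p,n+'0.png')
    print({k:(v if k!='pixels' else 0) for k,v in p.items()})
    for q in ['rack','brass_spacer','cap_orange','orange_tab','cap_blue','cap_white','orange_mouth','jar_2','objective_can','magnet_puck']:
        try: print(n,q,[(np.round(d['rect'],1).tolist(),round(d['confidence'],2)) for d in nets.find_in(p,q)[:2]])
        except Exception as e: print(q,e)
print(arm.nose_length)
E
```

```text
pics
{'t': 0.0, 'qpos': array([-67.52207756,  23.94868415,  -0.59180663,  92.48581989,
         0.26890078,  63.63842118,  -3.03740087]), 'dq': array([-0.03777161,  0.07018489, -0.02897914, -0.00727599,  0.06690193,
       -0.0434363 , -0.01915679]), 'joint_efforts': array([-1.62256169e-04, -8.64440346e+01,  6.78604413e-01, -4.34897482e+01,
        1.90356863e-02,  7.43350480e-03,  2.68530243e-05]), 'position': array([0.26255814, 0.56679676, 0.23865095]), 'tcp_rot': array([-1.79928589e+02,  4.35670902e-03,  1.55145242e+02]), 'ft_force': array([0.36356585, 0.49753899, 0.08250877]), 'moment': array([-0.01219889, -0.01333132, -0.01171783]), 'grip_force': 0.0, 'opening': 0.08529832210865013}
{'pixels': 0, 'fovy': 45.37394994740927, 'cx': 254.2292845918343, 'cy': 188.54493454511908, 'eye': array([0.29837933, 1.27744567, 0.57681274]), 'orientation': array([  68.00347607,   -0.34627994, -172.42892906]), 'shot': 1}
side rack [([215.9, 190.3, 255.5, 228.1], 0.78)]
side brass_spacer [([234.3, 197.4, 250.8, 212.3], 0.22)]
side cap_orange [([231.2, 198.1, 251.8, 202.4], 0.64)]
side orange_tab []
[... 430 characters left out ...]
 array([0.40059636, 0.08013506, 1.04246335]), 'orientation': array([  3.88459225,  -0.64250475, -90.87247246]), 'shot': 2}
top rack [([224.2, 153.0, 294.0, 203.9], 0.66), ([235.1, 177.8, 250.7, 194.5], 0.66)]
top brass_spacer []
top cap_orange [([236.7, 176.0, 252.1, 203.3], 0.55)]
top orange_tab [([235.7, 180.5, 253.3, 194.9], 0.45)]
top cap_blue [([274.5, 153.4, 286.3, 178.3], 0.66)]
top cap_white [([251.6, 160.0, 264.0, 168.7], 0.66)]
top orange_mouth [([233.6, 177.2, 246.7, 194.4], 0.68)]
top jar_2 [([367.3, 168.2, 384.8, 183.3], 0.6)]
top objective_can [([112.8, 180.3, 129.9, 194.0], 0.73)]
top magnet_puck [([143.8, 217.5, 150.5, 227.3], 0.5), ([231.7, 178.8, 251.7, 195.4], 0.47)]
0.008
```

```bash
python3 - <<'E'
import cv2
a=cv2.imread('pics/side0.png');b=cv2.imread('pics/top0.png')
cv2.imwrite('pics/a.png',cv2.resize(a,(768,576),interpolation=cv2.INTER_CUBIC))
cv2.imwrite('pics/b.png',cv2.resize(b,(768,576),interpolation=cv2.INTER_CUBIC))
E
```

```text
(no output)
```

View pics/a.png

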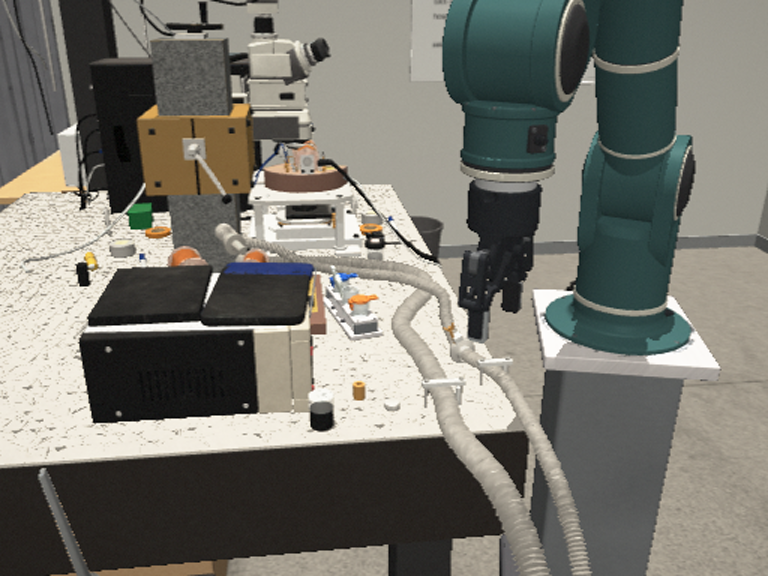

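View pics/b.png

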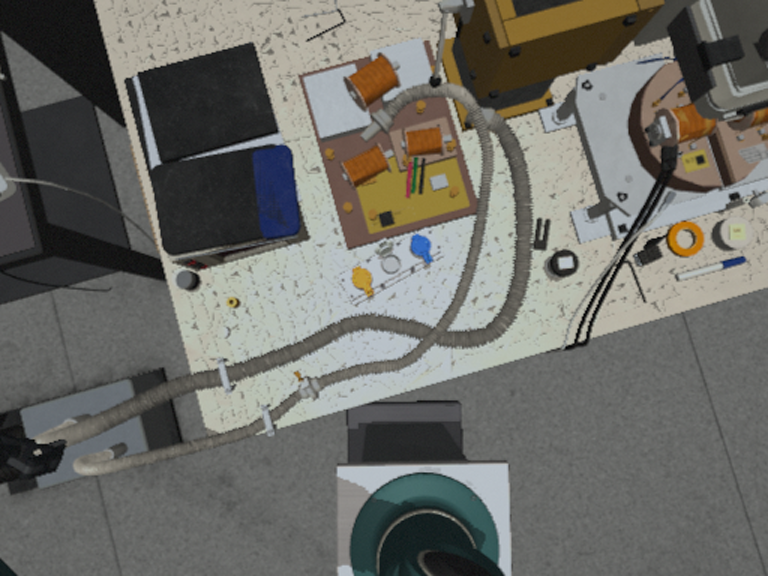

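```bash
python3 - <<'E'
import cv2,numpy as np
a=cv2.imread('pics/side0.png');b=cv2.imread('pics/top0.png')
def c(im,x0,y0,w,h,s): return cv2.resize(im[y0:y0+h,x0:x0+w],(w*s,h*s),interpolation=cv2.INTER_NEAREST)
A=c(b,224,145,80,60,5); B=c(a,205,172,80,60,5)   # 400x300
C=c(b,105,165,80,60,5); D=c(a,195,235,80,60,5)
cv2.imwrite('pics/c.png',np.vstack([np.hstack([A,B]),np.hstack([C,D])]))
E
```

```text
(no output)
```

View pics/c.png

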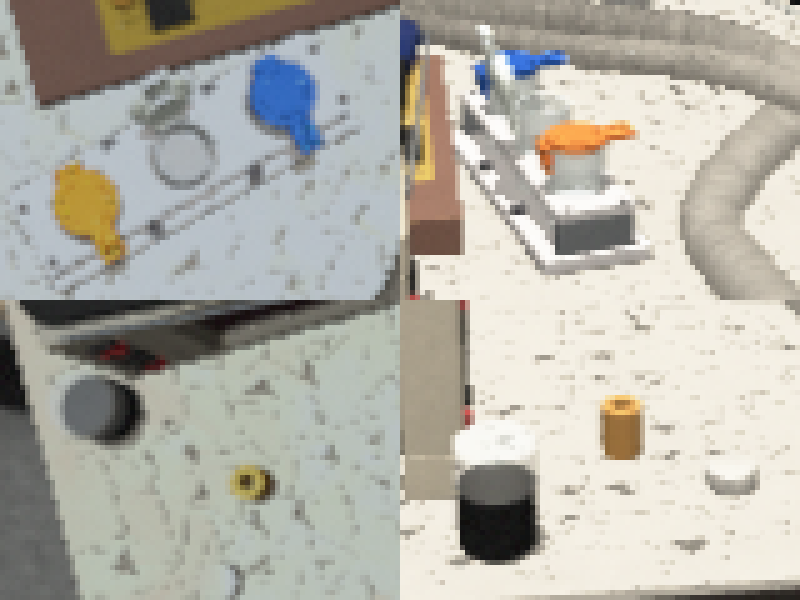

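```bash
cat >> h.py <<'E'
from scipy.spatial.transform import Rotation as Ro
from scipy.optimize import least_squares
def proj(p,X):
    X=np.atleast_2d(X); R=Ro.from_euler('xyz',p['orientation'],degrees=True).as_matrix()
    c=(X-p['eye'])@R; f=192/np.tan(np.radians(p['fovy']/2))
    return np.c_[p['cx']+f*c[:,0]/-c[:,2], p['cy']-f*c[:,1]/-c[:,2]]
def onplane(p,uv,z):
    R=Ro.from_euler('xyz',p['orientation'],degrees=True).as_matrix(); f=192/np.tan(np.radians(p['fovy']/2))
    d=R@np.array([(uv[0]-p['cx'])/f,-(uv[1]-p['cy'])/f,-1]); return p['eye']+d*(z-p['eye'][2])/d[2]
def mask(p,lo,hi,win):
    h=cv2.cvtColor(p['pixels'],cv2.COLOR_RGB2HSV); m=cv2.inRange(h,np.array(lo),np.array(hi)); w=np.zeros_like(m); l,t,r,b=win; w[t:b,l:r]=m[t:b,l:r]; return w
def cent(m):
    y,x=np.nonzero(m); return np.array([x.mean(),y.mean()]),len(x)
a=np.linspace(0,2*np.pi,40)
def render(p,polys,s=8):  # centroid of the union of convex hulls
    im=np.zeros((384*s//2,512*s//2),np.uint8); P=[proj(p,q) for q in polys]; o=np.floor(np.vstack(P).min(0))-2
    for q in P: cv2.fillPoly(im,[cv2.convexHull(np.round((q-o+.5)*s).astype(np.int32))],255)
    y,x=np.nonzero(im); return np.array([x.mean(),y.mean()])/s+o-.5, len(x)/s/s
def cyl(c,r,z0,z1): return np.vstack([np.c_[c[0]+r*np.cos(a),c[1]+r*np.sin(a),0*a+z] for z in (z0,z1)])
def cap(c,yaw):
    R=np.array([[np.cos(yaw),-np.sin(yaw)],[np.sin(yaw),np.cos(yaw)]])
    box=lambda x0,x1,w,z0,z1: np.array([[*(R@[x,y]+c),z] for x in(x0,x1) for y in(-w,w) for z in(z0,z1)])
    return [cyl(c,.018,.062,.067),box(-.034,-.015,.007,.062,.067),box(.015,.022,.006,.060,.066)]
E
cat > fit.py <<'E'
from h import *
S=vision.snapshot('side');T=vision.snapshot('top')
O=dict(lo=(8,130,120),hi=(28,255,255)); B=dict(lo=(100,130,90),hi=(125,255,255))
obs={}
for n,p,w in(('T',T,(228,150,300,202)),('S',S,(214,176,256,212))):
    for k,c in(('O',O),('B',B)): 
        ww=w
        if k=='O' and n=='T': ww=(230,176,256,202)
        if n=='S': ww=(230,194,256,212) if k=='O' else (218,178,242,194)
        obs[n+k]=cent(mask(p,c['lo'],c['hi'],ww))
    
for k,v in obs.items(): print(k,v)
P={'T':T,'S':S}
def centers(x):
    yaw=x[2]; d=np.array([-np.sin(yaw),np.cos(yaw)]); return {'O':x[:2]+.06*d,'B':x[:2]-.06*d}
def res(x,views,keys='OB'):
    c=centers(x); return np.concatenate([render(P[v],cap(c[k],x[2]))[0]-obs[v+k][0] for v in views for k in keys])
x0=np.r_[onplane(T,(260.4,176),.062)[:2],.49]
for v in('T','S','TS'):
    r=least_squares(lambda x:res(x,v,'OB' if v!='S' else 'OB'),x0,diff_step=3e-3,x_scale=[.01,.01,.05]); x=r.x
    print(v,x[:2],np.degrees(x[2]),'res',np.round(r.fun,2),'orange',centers(x)['O'])
for v in 'TS': print({k:render(P[v],cap(centers(x)[k],x[2])) for k in 'OB'})
# spacer
for n,p,w in(('T',T,(148,192,164,208)),('S',S,(230,250,250,272))): 
    obs[n+'P']=cent(mask(p,(8,110,70),(35,255,255),w)); print(n,obs[n+'P'])
y0=onplane(T,(155.5,201.5),.02)[:2]
for v in('T','S','TS'):
    r=least_squares(lambda x:np.concatenate([render(P[k],[cyl(x,.0095,0,.025)])[0]-obs[k+'P'][0] for k in v]),y0,diff_step=3e-3); print('spacer',v,r.x,r.fun)
    print([render(P[k],[cyl(r.x,.0095,0,.025)])[1] for k in 'TS'])
for q,t,s in(('jar',(376,176),None),('can',(121,187),None)): print(q,onplane(T,t,.05))
print('puck',onplane(S,(261,270),.005)); print('hose T', [onplane(T,u,z).round(3) for u in((287,222),(320,190),(240,214)) for z in (.02,.06,.12)], 'side',[onplane(S,u,z).round(3) for u in ((288,190),(240,178)) for z in(.02,.06,.12)])
E
python3 fit.py
```

```text
TO (array([241.30538922, 186.2994012 ]), 167)
TB (array([280.4939759 , 164.40963855]), 166)
SO (array([240.13186813, 199.42857143]), 91)
SB (array([229.09302326, 184.25581395]), 43)
T [0.52047753 0.053768  ] 28.55685446313357 res [-0.03  0.02  0.02 -0.03] orange [0.49179569 0.1064686 ]
S [0.52069496 0.05284203] 25.456760959389943 res [-0.01 -0.13  0.01  0.11] orange [0.49490517 0.10701662]
TS [0.5204772  0.05353093] 27.380911795609137 res [-0.19 -0.35  0.31  0.41  0.68 -0.12 -0.61  0.27] orange [0.49288296 0.10680905]
{'O': (array([241.11802072, 185.94559452]), 190.015625), 'B': (array([280.802477  , 164.81948324]), 190.1875)}
{'O': (array([240.81641514, 199.30723874]), 103.015625), 'B': (array([228.48296403, 184.52266827]), 84.265625)}
T (array([154.59375, 201.     ]), 32)
S (array([238.95348837, 260.09302326]), 86)
spacer T [0.45556741 0.34737603] [-0.00165604 -0.00383128]
[54.546875, 102.84375]
spacer S [0.45527901 0.34556485] [-0.0142873  -0.00233136]
[54.21875, 102.1875]
spacer TS [0.45533293 0.34675425] [ 0.22741051  0.08451212 -0.11121606  0.23239107]
[54.125, 102.765625]
jar [ 0.51266908 -0.26047896  0.05      ]
can [0.49253477 0.4278953  0.05      ]
puck [0.39978793 0.36953059 0.005     ]
hose T [array([ 0.392, -0.019,  0.02 ]), array([ 0.392, -0.015,  0.06 ]), array([ 0.393, -0.009,  0.12 ]), array([ 0.479, -0.113,  0.02 ]), array([ 0.476, -0.105,  0.06 ]), array([ 0.471, -0.094,  0.12 ]), array([0.416, 0.11 , 0.02 ]), array([0.415, 0.109, 0.06 ]), array([0.414, 0.107, 0.12 ])] side [array([ 0.368, -0.093,  0.02 ]), array([0.363, 0.006, 0.06 ]), array([0.355, 0.153, 0.12 ]), array([ 0.538, -0.178,  0.02 ]), array([ 0.52 , -0.073,  0.06 ]), array([0.495, 0.083, 0.12 ])]
```

>>> {"fn": "step_arm", "kwargs": {
  "translation": [
    [-0.03,-0.027,0],
    [-0.07,-0.062,0],
    [-0.11,-0.1,0.01],
    [-0.15,-0.135,0.02],
    [-0.19,-0.172,0.03],
    [-0.23,-0.208,0.04],
    [-0.27,-0.244,0.05],
    [-0.31,-0.28,0.055],
    [-0.35,-0.316,0.058],
    [-0.383,-0.346,0.058]
  ],
  "twist": [8.5,17,25.5,34,42.5,51,59.5,68,76.5,85],
  "gripper": [0.4,0.4,0.4,0.4,0.4,0.4,0.4,0.4,0.4,0.4],
  "grip_force": 30
}}

```text
t: 2.2
position: [0.4533, 0.1183, 0.1824]
tcp_rot: [180.0, -0.0, 69.8]
ft_force: [0.7, 0.3, 0.7]
opening: 0.0343
grip_force: 0.0
```

>>> {"fn": "step_arm", "kwargs": {
  "translation": [
    [0,0,0],
    [0,0,0],
    [0,0,0],
    [0,0,0],
    [0,0,0],
    [0,0,0]
  ],
  "twist": [8.5,17,25.5,34,41.6,41.6],
  "gripper": [0.4,0.4,0.4,0.4,0.4,0.4]
}}

```text
t: 2.8
position: [0.4529, 0.1203, 0.1825]
tcp_rot: [180.0, -0.0, 28.4]
ft_force: [-0.2, -0.3, 0.6]
opening: 0.0343
grip_force: 0.0
```

```bash
python3 - <<'E'
from h import *
s=monitor.read_state(); print(s['position'],s['tcp_rot'],s['t'])
a=vision.snapshot('side')['pixels'][:,:,::-1];b=vision.snapshot('top')['pixels'][:,:,::-1]
def c(im,x0,y0,w,h,s): return cv2.resize(im[y0:y0+h,x0:x0+w],(w*s,h*s),interpolation=cv2.INTER_NEAREST)
cv2.imwrite('pics/d.png',np.hstack([c(b,205,130,100,120,4),c(a,195,120,100,120,4)]))
E
```

```text
[0.45291084 0.12031747 0.1824746 ] [ 1.79991523e+02 -7.16435235e-03  2.84157341e+01] 2.8
```

View pics/d.png

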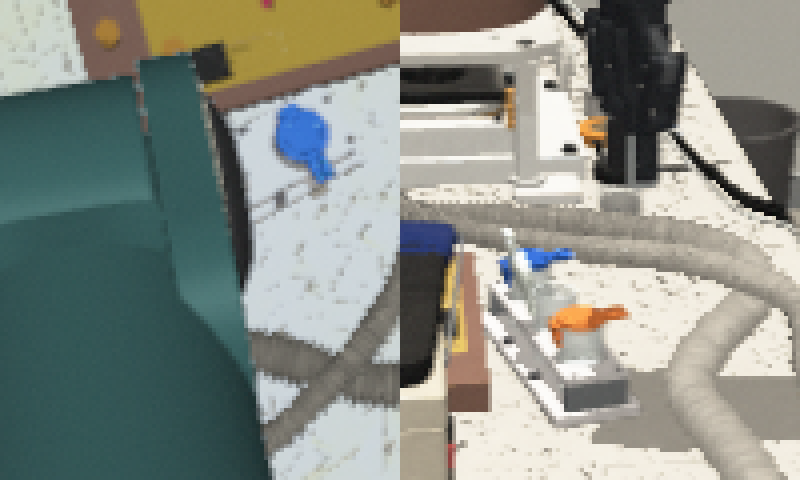

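>>> {"fn": "step_arm", "kwargs": {
  "translation": [
    [-0.001,0.01,0.02],
    [-0.002,0.02,0.04],
    [-0.003,0.031,0.06],
    [-0.003,0.031,0.08],
    [-0.003,0.031,0.095],
    [-0.003,0.031,0.1],
    [-0.003,0.031,0.1]
  ],
  "twist": [0,0,0,0,0,0,0],
  "gripper": [0.4,0.4,0.4,0.4,0.4,0.4,0.4],
  "grip_force": 20
}}

```text
t: 3.6
position: [0.4649, 0.0914, 0.0822]
tcp_rot: [-180.0, 0.1, 28.7]
ft_force: [-0.1, -1.3, 0.7]
opening: 0.0341
grip_force: 0.0
```

```bash
python3 - <<'E'
from h import *
s=monitor.read_state(); print(s['position'],s['tcp_rot'],s['t'],s['ft_force'])
S=vision.snapshot('side'); a=S['pixels'][:,:,::-1]
print(proj(S,s['position']+[0,0,-.008])) 
def c(im,x0,y0,w,h,s): return cv2.resize(im[y0:y0+h,x0:x0+w],(w*s,h*s),interpolation=cv2.INTER_NEAREST)
cv2.imwrite('pics/e.png',c(a,205,140,90,80,7))
E
```

```text
[0.4649149  0.09136333 0.08217598] [-1.79998391e+02  5.18731127e-02  2.86517295e+01] 3.6 [-0.05283505 -1.2845865   0.68961902]
[[250.03937465 194.69722574]]
```

View pics/e.png

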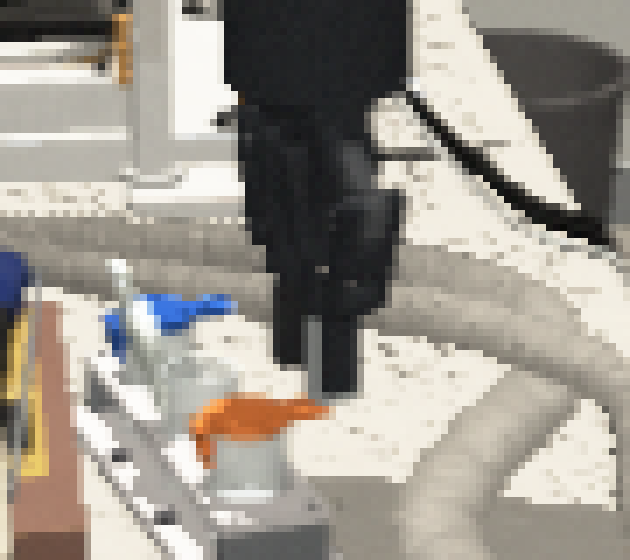

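>>> {"fn": "step_arm", "kwargs": {
  "translation": [
    [-0.0015,0,0.004],
    [-0.0015,0,0.008],
    [-0.0015,0,0.012],
    [-0.0015,0,0.016],
    [-0.0015,0,0.016]
  ],
  "twist": [0,0,0,0,0],
  "gripper": [0.4,0.4,0.4,0.4,0.4]
}}

```text
t: 4.15
position: [0.4635, 0.0907, 0.0659]
tcp_rot: [180.0, 0.0, 28.6]
ft_force: [0.6, 0.3, 0.6]
opening: 0.0343
grip_force: 0.0
```

>>> {"fn": "step_arm", "kwargs": {
  "translation": [
    [0,0,0],
    [0,0,0],
    [0,0,0],
    [0,0,0],
    [0,0,0],
    [0,0,0]
  ],
  "twist": [0,0,0,0,0,0],
  "gripper": [0.28,0.22,0.18,0.14,0.1,0.1],
  "grip_force": 20
}}

```text
t: 4.75
position: [0.4635, 0.0914, 0.0665]
tcp_rot: [-180.0, 0.0, 28.6]
ft_force: [-3.2, 4.3, 2.3]
opening: 0.0125
grip_force: 19.9
```

>>> {"fn": "step_arm", "kwargs": {
  "translation": [
    [0.0007,0,-0.006],
    [0.0022,0,-0.0117],
    [0.0044,0,-0.0172],
    [0.0073,0,-0.0224],
    [0.0109,0,-0.0272],
    [0.0151,0,-0.0314],
    [0.0198,0,-0.0351],
    [0.0249,0,-0.0382],
    [0.0304,0,-0.0405],
    [0.0361,0,-0.0421]
  ],
  "twist": [0,0,0,0,0,0,0,0,0,0],
  "gripper": [0.1,0.1,0.1,0.1,0.1,0.1,0.1,0.1,0.1,0.1]
}}

```text
t: 5.75
position: [0.4949, 0.1083, 0.1088]
tcp_rot: [-180.0, 0.1, 28.6]
ft_force: [-5.0, 2.7, 2.7]
opening: 0.0129
grip_force: 20.0
```

```bash
python3 - <<'E'
from h import *
s=monitor.read_state(); print(s['position'],s['tcp_rot'],s['t'],s['ft_force'])
S=vision.snapshot('side'); a=S['pixels'][:,:,::-1]
def c(im,x0,y0,w,h,s): return cv2.resize(im[y0:y0+h,x0:x0+w],(w*s,h*s),interpolation=cv2.INTER_NEAREST)
cv2.imwrite('pics/f.png',c(a,205,140,90,80,7))
E
```

```text
[0.49491373 0.10832663 0.10882829] [-1.79951863e+02  7.30238482e-02  2.85615479e+01] 5.75 [-4.99155932  2.68336553  2.68201887]
```

View pics/f.png

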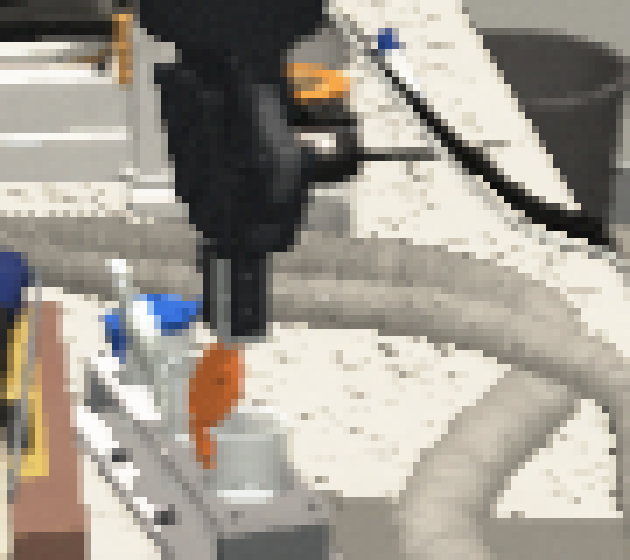

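>>> {"fn": "step_arm", "kwargs": {
  "translation": [
    [0.0059,0,-0.0008],
    [0.0119,0,-0.0009],
    [0.0174,0,-0.0003],
    [0.0221,0,0.0008],
    [0.0245,0,0.0016],
    [0.0245,0,0.0016]
  ],
  "twist": [0,0,0,0,0,0],
  "gripper": [0.1,0.1,0.1,0.1,0.1,0.1]
}}

```text
t: 6.4
position: [0.5173, 0.1204, 0.1076]
tcp_rot: [-180.0, -0.0, 28.6]
ft_force: [-3.0, 3.9, 9.0]
opening: 0.013
grip_force: 24.5
```

>>> {"fn": "step_arm", "kwargs": {
  "translation": [
    [0,0,0],
    [0,0,0],
    [0,0,0],
    [0,0,-0.015],
    [0,0,-0.04],
    [0,0,-0.07]
  ],
  "twist": [0,0,0,0,0,0],
  "gripper": [0.35,0.4,0.4,0.4,0.4,0.4]
}}

```text
t: 7.0
position: [0.5167, 0.1193, 0.1782]
tcp_rot: [180.0, 0.1, 28.5]
ft_force: [1.0, 0.6, 1.4]
opening: 0.0342
grip_force: 0.0
```

```bash
python3 - <<'E'
from h import *
s=monitor.read_state(); print(s['position'],s['tcp_rot'],s['t'],s['ft_force'])
S=vision.snapshot('side'); a=S['pixels'][:,:,::-1]
def c(im,x0,y0,w,h,s): return cv2.resize(im[y0:y0+h,x0:x0+w],(w*s,h*s),interpolation=cv2.INTER_NEAREST)
cv2.imwrite('pics/g.png',c(a,205,140,90,80,7))
E
```

```text
[0.51665852 0.11932144 0.17819271] [1.79977259e+02 6.92880201e-02 2.85152330e+01] 7.0 [1.02641612 0.60598488 1.37450987]
```

View pics/g.png

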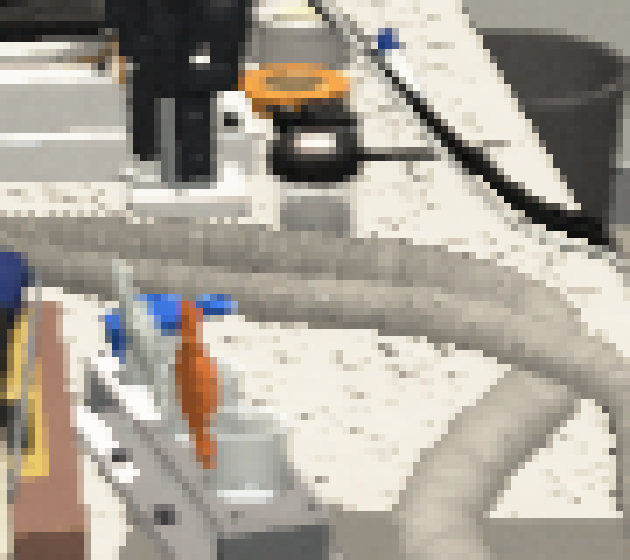

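>>> {"fn": "step_arm", "kwargs": {
  "translation": [
    [-0.016,0,0],
    [-0.031,0,0.01],
    [-0.031,0,0.04],
    [-0.031,0,0.07],
    [-0.031,0,0.07],
    [-0.023,0,0.07],
    [-0.017,0,0.07],
    [-0.012,0,0.07],
    [-0.008,0,0.07],
    [-0.008,0,0.07]
  ],
  "twist": [0,0,0,0,0,0,0,0,0,0],
  "gripper": [0.2,0.05,0,0,0,0,0,0,0,0]
}}

```text
t: 8.05
position: [0.5105, 0.1162, 0.1073]
tcp_rot: [180.0, -0.0, 28.6]
ft_force: [-0.2, -0.7, 0.0]
opening: 0.0002
grip_force: 0.0
```

```bash
python3 - <<'E'
from h import *
s=monitor.read_state(); p=s['position'];print(p,p[0]*.8788+p[1]*.4772,s['t'],s['ft_force'])
S=vision.snapshot('side'); a=S['pixels'][:,:,::-1]
def c(im,x0,y0,w,h,s): return cv2.resize(im[y0:y0+h,x0:x0+w],(w*s,h*s),interpolation=cv2.INTER_NEAREST)
cv2.imwrite('pics/i.png',c(a,205,140,90,80,7))
E
```

```text
[0.51047161 0.11621145 0.10730141] 0.5040585539485855 8.05 [-0.16127452 -0.74977219  0.0398509 ]
```

View pics/i.png

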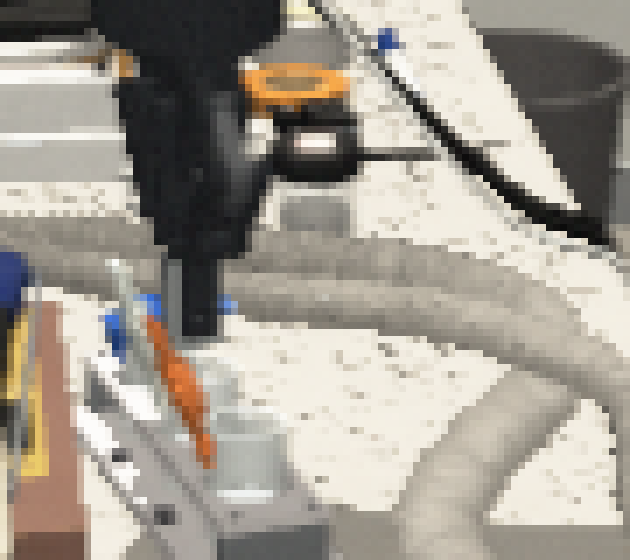

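>>> {"fn": "step_arm", "kwargs": {
  "translation": [
    [-0.006,0,-0.02],
    [-0.02,0,-0.05],
    [-0.02,-0.03,-0.07],
    [-0.01,-0.07,-0.07],
    [0.01,-0.11,-0.07],
    [0.03,-0.15,-0.07],
    [0.045,-0.19,-0.07],
    [0.0616,-0.2286,-0.06],
    [0.0616,-0.2286,-0.05],
    [0.0616,-0.2286,-0.04]
  ],
  "twist": [0,0,0,0,0,0,0,0,0,0],
  "gripper": [0,0,0,0.2,0.5,0.5,0.5,0.5,0.5,0.5]
}}

```text
t: 9.1
position: [0.4545, 0.3466, 0.1462]
tcp_rot: [180.0, 0.0, 28.6]
ft_force: [-0.5, -0.9, 0.2]
opening: 0.0428
grip_force: 0.0
```

>>> {"fn": "step_arm", "kwargs": {
  "translation": [
    [0,0,0],
    [0,0,0.03],
    [0,0,0.06],
    [0,0,0.075],
    [0,0,0.075]
  ],
  "twist": [0,0,0,0,0],
  "gripper": [0.5,0.5,0.5,0.5,0.5]
}}

```text
t: 9.6
position: [0.4546, 0.3448, 0.0708]
tcp_rot: [179.9, 0.1, 28.5]
ft_force: [-0.0, -0.5, -0.9]
opening: 0.0426
grip_force: 0.0
```

```bash
python3 - <<'E'
from h import *
s=monitor.read_state(); p=s['position'];print(p,s['tcp_rot'],s['t'],s['ft_force'])
S=vision.snapshot('side'); a=S['pixels'][:,:,::-1]
print(proj(S,p+[0,0,-.008]),proj(S,[.4555,.3465,.025]))
O=dict(lo=(8,130,120),hi=(28,255,255)); m=mask(S,(8,130,120),(28,255,255),(222,176,250,212)); y,x=np.nonzero(m); print('cap px',[(r,x[y==r].mean().round(1)) for r in np.unique(y)])
def c(im,x0,y0,w,h,s): return cv2.resize(im[y0:y0+h,x0:x0+w],(w*s,h*s),interpolation=cv2.INTER_NEAREST)
cv2.imwrite('pics/j.png',np.hstack([c(a,205,200,60,80,6),c(a,210,160,50,80,6)]))
E
```

```text
[0.45457046 0.34480083 0.07076025] [1.79942218e+02 1.43454374e-01 2.84675278e+01] 9.6 [-0.04124355 -0.46394959 -0.93048345]
[[239.16524088 241.17039586]] [[238.75871925 255.66735946]]
cap px []
```

View pics/j.png

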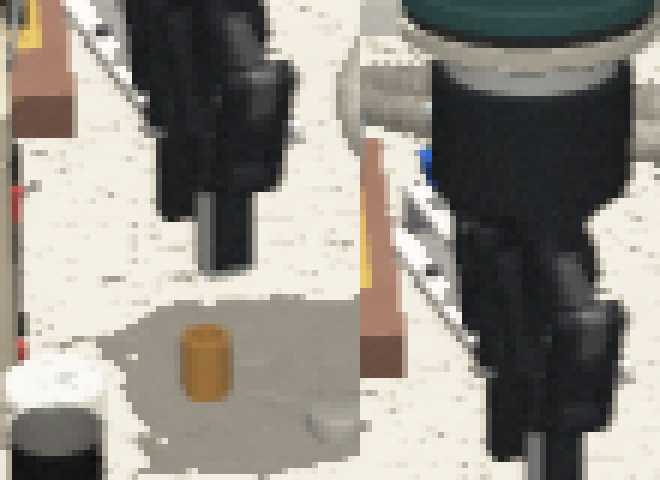

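>>> {"fn": "step_arm", "kwargs": {
  "translation": [
    [0.0016,-0.001,0.015],
    [0.0016,-0.001,0.03],
    [0.0016,-0.001,0.042],
    [0.0016,-0.001,0.048],
    [0.0016,-0.001,0.048],
    [0.0016,-0.001,0.048],
    [0.0016,-0.001,0.048],
    [0.0016,-0.001,0.048]
  ],
  "twist": [0,0,0,0,0,0,0,0],
  "gripper": [0.5,0.5,0.5,0.5,0.35,0.25,0.15,0.15],
  "grip_force": 30
}}

```text
t: 10.45
position: [0.4559, 0.348, 0.0243]
tcp_rot: [-180.0, -0.0, 28.5]
ft_force: [0.1, -0.7, -0.6]
opening: 0.0166
grip_force: 29.3
```

>>> {"fn": "step_arm", "kwargs": {
  "translation": [
    [0,0,0],
    [0,0,0],
    [0,0,-0.01],
    [0,0,-0.03],
    [0,0,-0.06]
  ],
  "twist": [0,0,0,0,0],
  "gripper": [0.15,0.15,0.15,0.15,0.15]
}}

```text
t: 10.95
position: [0.4551, 0.3472, 0.0841]
tcp_rot: [180.0, 0.1, 28.5]
ft_force: [-0.6, 0.3, 0.2]
opening: 0.0168
grip_force: 29.3
```

```bash
python3 - <<'E'
from h import *
s=monitor.read_state(); p=s['position'];print(p,s['tcp_rot'],s['t'],s['ft_force'],s['opening'])
S=vision.snapshot('side'); m=mask(S,(8,110,70),(35,255,255),(225,200,256,272)); print(cent(m)); y,x=np.nonzero(m); print(x.min(),x.max(),y.min(),y.max())
print('expect',render(S,[cyl(p[:2],.0095,p[2]-.023,p[2]+.002)]))
E
```

```text
[0.4551291  0.34719394 0.08409176] [1.79952806e+02 1.28134064e-01 2.85397794e+01] 10.95 [-0.61879349  0.26423774  0.17321644] 0.016784932586174715
(array([239.11111111, 241.44444444]), 27)
236 242 240 243
expect (array([238.72474227, 237.53597202]), 106.09375)
```

>>> {"fn": "step_arm", "kwargs": {
  "translation": [
    [0,0,-0.03],
    [-0.01,0.01,-0.065],
    [-0.02,0.045,-0.076],
    [-0.033,0.085,-0.076],
    [-0.047,0.125,-0.076],
    [-0.061,0.165,-0.076],
    [-0.074,0.205,-0.076],
    [-0.0818,0.2288,-0.076],
    [-0.0818,0.2288,-0.076],
    [-0.0818,0.2288,-0.076]
  ],
  "twist": [0,0,0,0,0,0,0,0,0,0],
  "gripper": [0.15,0.15,0.15,0.15,0.15,0.15,0.15,0.15,0.15,0.15]
}}

```text
t: 12.0
position: [0.4933, 0.1076, 0.1603]
tcp_rot: [-180.0, -0.0, 28.5]
ft_force: [-0.3, 0.3, -1.1]
opening: 0.0169
grip_force: 29.4
```

>>> {"fn": "step_arm", "kwargs": {
  "translation": [
    [0,0,0.02],
    [0,0,0.04],
    [0,0,0.053],
    [0,0,0.055],
    [0,0,0.055]
  ],
  "twist": [0,0,0,0,0],
  "gripper": [0.15,0.15,0.15,0.15,0.15]
}}

```text
t: 12.5
position: [0.4932, 0.1081, 0.105]
tcp_rot: [180.0, 0.0, 28.6]
ft_force: [-0.5, -0.8, -0.6]
opening: 0.0167
grip_force: 29.4
```

```bash
python3 - <<'E'
from h import *
s=monitor.read_state(); p=s['position'];print(p,s['tcp_rot'],s['t'],s['ft_force'],s['opening'])
S=vision.snapshot('side'); a=S['pixels'][:,:,::-1]
M=np.array([.4924,.1071])
print('spacer bottom',proj(S,[*p[:2],p[2]-.0243]),'rim',proj(S,[*M,.062]),'rim box',proj(S,cyl(M,.017,.062,.062)).min(0),proj(S,cyl(M,.017,.062,.062)).max(0))
cv2.imwrite('pics/k.png',cv2.resize(a[160:220,210:280],None,fx=10,fy=10,interpolation=cv2.INTER_NEAREST))
E
```

```text
[0.49323703 0.1080873  0.10504552] [1.79994114e+02 2.26515841e-02 2.85744213e+01] 12.5 [-0.53282049 -0.80344052 -0.6132834 ] 0.01674362993473663
spacer bottom [[239.17856019 194.24815017]] rim [[239.57063497 200.2778077 ]] rim box [233.52273589 197.90094435] [245.59992696 202.71034805]
```

View pics/k.png

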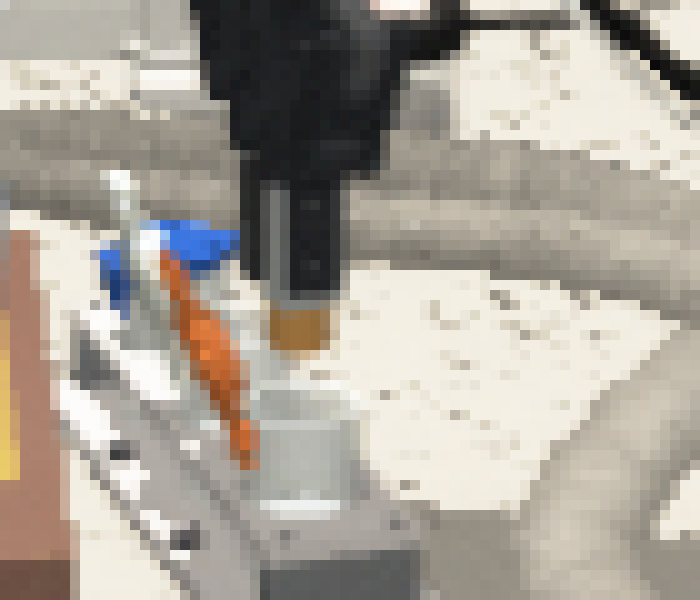

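>>> {"fn": "step_arm", "kwargs": {
  "translation": [
    [-0.002,0,0.004],
    [-0.002,0,0.008],
    [-0.002,0,0.012],
    [-0.002,0,0.016],
    [-0.002,0,0.02],
    [-0.002,0,0.024],
    [-0.002,0,0.026],
    [-0.002,0,0.026]
  ],
  "twist": [0,0,0,0,0,0,0,0],
  "gripper": [0.15,0.15,0.15,0.15,0.15,0.15,0.15,0.15]
}}

```text
t: 13.35
position: [0.4914, 0.1067, 0.0786]
tcp_rot: [180.0, 0.0, 28.5]
ft_force: [-1.0, 0.1, -0.2]
opening: 0.0171
grip_force: 29.4
```

>>> {"fn": "step_arm", "kwargs": {
  "translation": [
    [0,0,0.003],
    [0,0,0.005],
    [0,0,0.005]
  ],
  "twist": [0,0,0],
  "gripper": [0.15,0.15,0.15]
}}

```text
t: 13.65
position: [0.4914, 0.1068, 0.0737]
tcp_rot: [180.0, 0.0, 28.5]
ft_force: [0.6, 0.4, -0.5]
opening: 0.0169
grip_force: 29.4
```

>>> {"fn": "step_arm", "kwargs": {
  "translation": [
    [0,0,0],
    [0,0,0],
    [0,0,0],
    [0,0,0],
    [0,0,-0.02],
    [0,0,-0.05],
    [0,0,-0.09],
    [0,0,-0.09]
  ],
  "twist": [0,0,0,0,0,0,0,0],
  "gripper": [0.25,0.3,0.32,0.32,0.32,0.32,0.32,0.32]
}}

```text
t: 14.45
position: [0.4935, 0.1071, 0.168]
tcp_rot: [180.0, -0.3, 28.5]
ft_force: [-0.5, 0.2, -0.6]
opening: 0.0274
grip_force: 0.0
```

```bash
python3 - <<'E'
from h import *
s=monitor.read_state(); p=s['position'];print(p,s['t'],s['ft_force'],s['opening'])
S=vision.snapshot('side'); save(S,'l.png')
print([(np.round(d['rect'],1).tolist(),round(d['confidence'],2)) for d in nets.find_in(S,'brass_spacer')[:3]])
h=S['pixels'].astype(int); r=h[...,0]-h[...,2]
print('R-B rows 186-212, cols 230-250'); print(r[186:213,230:251])
E
```

```text
[0.49348301 0.10708758 0.16800899] 14.45 [-0.51878035  0.19281969 -0.63424535] 0.02740927860615547
[([227.7, 184.8, 232.0, 200.6], 0.75)]
R-B rows 186-212, cols 230-250
[[-96 -65  -5  17  16  17  17  17  16  16  16  17  24  25  19  22  23  25
   26  18  17]
 [-28  -3  15  17  16  17  16  16  16  17  17  16  17  15  17  17  17  19
   16  17  17]
 [  6   6  15  17  16  16  20  20  24  20  20  16  20  17  24  16  17  17
   17  16  16]
 [  6   6  10  20  17  16  16  18  20  17  19  16  17  16  17  16  16  17
   18  16  16]
 [ 46   9  11  10  12  12  16  16  17  17  16  16  16  17  24  23  15  16
   16  17  16]
 [115  75   7   9  15  14   7   6  10  16  16  17  17  16  19  25  20  19
   16  16  16]
 [157 134  56   7  11  13  14  13   8  11  16  16  15  16  16  16  16  16
   16  16  17]
 [159 158 107   6   9  12  13  10   8  22  17  20  21  17  17  16  16  17
   17  16  16]
 [149 158 130  57   5   4   7   5  12  21  17  17  16  16  17  18  16  15
   16  16  17]
 [167 155 147  86   6   6   7   6  13  19  16  16  17  24  17  16  17  16
   16  16  16]
 [129 144 146 116  49   7   6   5  12  21
[... 772 characters left out ...]
1  69  92  48   9  20  31  34  34  33  32  23   8  10  22  17
   16  18  18]
 [ 11  12  11  26  95  77   8  20  31  31  34  33  32  24   7   6  16  17
   17  16  17]
 [ 10  11  12  11  11   8   8  19  31  31  35  32  31  25   8   7   9  18
   18  17  17]
 [ 10  10  11  10   6   6   7  18  32  32  33  33  30  24   8   5  10  13
   20  19  20]
 [  8  10  10  10   8   6   8  16  32  32  33  33  31  23   9   5   8  12
   15  22  17]
 [  8  11  10  11  10   5   6  15  31  31  32  33  32  22   7  10  13  13
   12  14  18]
 [ 11  11   9   9  10  11  13  17  22  21  22  22  20  16  12  11  12  12
   11  10  13]
 [ 12  12  10   9  11  13  13  12  11  12  13  12  11  12  12  11  12  11
   11   7  10]]
```

>>> {"fn": "step_arm", "kwargs": {
  "translation": [
    [0.03,0,0],
    [0.0582,0,0],
    [0.0582,0,0.015],
    [0.0582,0,0.04],
    [0.0582,0,0.06],
    [0.0582,0,0.06]
  ],
  "twist": [0,0,0,0,0,0],
  "gripper": [0.1,0,0,0,0,0]
}}

```text
t: 15.15
position: [0.5404, 0.1338, 0.1006]
tcp_rot: [-180.0, 0.3, 28.5]
ft_force: [-0.0, -0.7, 1.4]
opening: -0.0004
grip_force: 0.0
```

>>> {"fn": "step_arm", "kwargs": {
  "translation": [
    [-0.006,0,0],
    [-0.0113,0,0],
    [-0.0173,0,-0.002],
    [-0.025,0,-0.004],
    [-0.031,0,-0.0045],
    [-0.0368,0,-0.0045],
    [-0.0425,0,-0.0035],
    [-0.0482,0,-0.002],
    [-0.0482,0,-0.002]
  ],
  "twist": [0,0,0,0,0,0,0,0,0],
  "gripper": [0,0,0,0,0,0,0,0,0]
}}

```text
t: 16.05
position: [0.4995, 0.1112, 0.1056]
tcp_rot: [-180.0, 0.0, 28.5]
ft_force: [-0.7, -0.9, 1.4]
opening: -0.0002
grip_force: 0.0
```

```bash
python3 - <<'E'
from h import *
s=monitor.read_state(); p=s['position'];print(p,p[0]*.8788+p[1]*.4772,s['t'],s['ft_force'],s['opening'])
S=vision.snapshot('side'); m=mask(S,(8,130,120),(28,255,255),(222,176,256,212)); m=mask(S,(5,150,90),(20,255,255),(222,170,258,212))
print('\n'.join(''.join('#' if v else '.' for v in r[222:258]) for r in m[176:212]))
E
```

```text
[0.49949627 0.11119467 0.10563505] 0.49201941841201635 16.05 [-0.72812141 -0.9116304   1.36296093] -0.00023997192532868697
....................................
....................................
....................................
....................................
....................................
....................................
....................................
....................................
....................................
....................#...............
....................##..............
....................#...............
...................#................
...................#................
...............####.................
..............#####.................
.............######.................
............#######.................
...........########.................
...........#######..................
...........#######..................
...........######...................
...........######...................
...........#####....................
..........####......................
...........##.......................
...........##.......................
...........##.......................
...........##.......................
............#.......................
............#.......................
....................................
....................................
....................................
....................................
....................................
```

>>> {"fn": "step_arm", "kwargs": {
  "translation": [
    [-0.005,0,0.0015],
    [-0.01,0,0.0045],
    [-0.014,0,0.008],
    [-0.018,0,0.0125],
    [-0.021,0,0.017],
    [-0.0235,0,0.0215],
    [-0.025,0,0.026],
    [-0.0255,0,0.0285],
    [-0.0255,0,0.0295],
    [-0.0255,0,0.0295]
  ],
  "twist": [0,0,0,0,0,0,0,0,0,0],
  "gripper": [0,0,0,0,0,0,0,0,0,0]
}}

```text
t: 17.1
position: [0.4779, 0.0994, 0.0763]
tcp_rot: [180.0, 0.0, 28.5]
ft_force: [-0.0, 0.5, 0.7]
opening: 0.0001
grip_force: 0.0
```

Now press down in small steps, watching the force.

>>> {"fn": "step_arm", "kwargs": {
  "translation": [
    [0,0,0.001],
    [0,0,0.002],
    [0,0,0.002]
  ],
  "twist": [0,0,0],
  "gripper": [0,0,0]
}}

```text
t: 17.4
position: [0.478, 0.0994, 0.0748]
tcp_rot: [-180.0, -0.0, 28.5]
ft_force: [-3.9, -0.5, 11.6]
opening: 0.0
grip_force: 5.7
```

>>> {"fn": "step_arm", "kwargs": {
  "translation": [
    [0,0,0.001],
    [0,0,0.001],
    [0,0,0.001]
  ],
  "twist": [0,0,0],
  "gripper": [0,0,0]
}}

```text
t: 17.7
position: [0.4781, 0.0994, 0.0743]
tcp_rot: [-180.0, -0.0, 28.5]
ft_force: [-8.0, -1.9, 26.6]
opening: -0.0
grip_force: 13.3
```

>>> {"fn": "step_arm", "kwargs": {
  "translation": [
    [0,0,-0.002],
    [0,0,-0.01],
    [0,0,-0.04],
    [0,0,-0.08],
    [-0.01,0,-0.12],
    [-0.04,-0.04,-0.14],
    [-0.06,-0.08,-0.14],
    [-0.06,-0.12,-0.14],
    [-0.06,-0.16,-0.14],
    [-0.06,-0.2,-0.14]
  ],
  "twist": [0,0,0,0,0,0,0,0,0,0],
  "gripper": [0,0,0,0,0,0,0,0,0,0]
}}

```text
t: 18.7
position: [0.3285, 0.2477, 0.2141]
tcp_rot: [-180.0, -0.1, 28.5]
ft_force: [1.2, 1.3, -0.3]
opening: -0.0
grip_force: 0.0
```

```bash
python3 - <<'E'
from h import *
s=monitor.read_state(); p=s['position'];print(p,s['t'],s['ft_force'])
a0=cv2.imread('pics/side0.png')[:,:,::-1]
S=vision.snapshot('side'); T=vision.snapshot('top'); save(S,'end_s.png'); save(T,'end_t.png')
f=lambda px,w:cent(mask({'pixels':px},(8,130,120),(28,255,255),w))
print('orange cap side before/after',f(a0,(228,180,256,212)),f(S['pixels'],(228,180,256,212)))
t0=cv2.imread('pics/top0.png')[:,:,::-1]; print('top',f(t0,(230,176,256,202)),f(T['pixels'],(230,176,256,202)))
b=lambda px,w:cent(mask({'pixels':px},(100,130,90),(125,255,255),w)); print('blue',b(t0,(270,150,300,182)),b(T['pixels'],(270,150,300,182)))
for n,u,v in(('side',a0,S['pixels']),('top',t0,T['pixels'])):
    d=np.abs(u.astype(int)-v).max(2)>50
    for nm,w in(dict(rack=(210,170,262,232),can=(200,250,226,290),puck=(250,262,272,276)) if n=='side' else dict(rack=(224,150,300,205),can=(110,178,134,198),jar=(362,164,390,188),white=(248,155,268,185))).items():
        l,t,r,bb=w; print(n,nm,'changed px',d[t:bb,l:r].sum())
h=S['pixels'].astype(int); r=h[...,0]-h[...,2]; print(r[203:210,234:247])
E
```

```text
[0.32854617 0.24769124 0.21414169] 18.7 [ 1.16548815  1.32620294 -0.30821137]
orange cap side before/after (array([240.02222222, 199.43333333]), 90) (array([240.07865169, 199.46067416]), 89)
top (array([241.30538922, 186.2994012 ]), 167) (array([241.30538922, 186.2994012 ]), 167)
blue (array([280.53333333, 164.4       ]), 165) (array([280.53293413, 164.4491018 ]), 167)
side rack changed px 9
side can changed px 0
side puck changed px 0
top rack changed px 0
top can changed px 0
top jar changed px 0
top white changed px 0
[[146  87  10  26  39  41  43  41  35  26   7  14  21]
 [149  85   8  21  33  33  35  34  34  26   9  13  19]
 [ 93  49  10  19  31  34  35  34  32  24   8  11  19]
 [ 96  76   9  20  30  32  35  34  32  26   8   9  10]
 [ 13   8   7  20  31  32  33  32  31  26   8   7  10]
 [  8   5   8  19  32  32  34  33  30  23   7   6   8]
 [  7   5   7  16  33  31  33  34  30  24   9   7  13]]
```

The orange cap matches its original shut picture pixel for pixel in the top view. The spacer shows inside the vial, and nothing else has changed.

```bash
python3 -c "
from bench import arm
print(arm.job_done())"
```

```text
the job is handed in; nothing more can be done
None
```

The brass spacer is in the orange-capped vial with its cap pressed fully shut; the blue and white caps, jar, can and magnet disc look unchanged in the final pictures, and the job was handed in after about 19 s.

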